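# Load the watch carrier onto the demagnetiser

## Task

Pick up the red carrier with the wristwatch in it and set it down gently on the demagnetiser's pad, squarely between the two side rails and flat, so that its edge holds the yellow presence lever fully down; then let go. Leave the white carrier where it is.

Things in the scene. Friction and masses are not known exactly. Their poses are not given: they have to be found in the camera images.
- red_carrier: Red tray, 130 mm along x, 80 along y, 0.2-0.4 kg, loose on the bench, a round steel watch fixed in its -x half (top 19 mm up). Base 8 mm thick, rim 14 mm high. In its middle a grip block 30 mm along x, 16 mm thick along y, top 55 mm above the underside: pinch from above across the 16 mm. Origin: centre of the underside, z up. Either end may face the lever.
- white_carrier: White carrier of the same shape and size, holding steel bracelet links and brass caps: a bystander. Origin: centre of the underside.
- pad (a point): Middle of the grey pad's top face, 12 mm above the bench; z up. The carrier's origin belongs here, its x along the pad's x (either way round). Fixed; place and yaw vary. Pad: x -80 to +90 mm, 110 mm wide in y between aluminium rails 10 mm higher. The machine body (33 mm higher than the pad, x -130 to -80) closes the -x end; +x end open.
- presence_lever (a joint): Yellow hinged switch lever with a 10 mm wide roller tip, on the pad's centre line. Hinged at x = -85 mm from the pad's middle, sloping up to +x; its tip at about x = -40 stands 18 mm over the pad. 0 rad: free, up; grows as pressed down into its slot; about 0.38 when flush under a flat carrier. Weak spring, under 0.5 N: the carrier's weight holds it down.
Mind the look-alikes: they are no part of the job. Of the things like the red_carrier, leave any that is green or turquoise; of the rest the larger one is meant.

How it is judged:
By the outcome, as a careful person would: the job done as asked, in the order asked, and still so for the second after the job is handed in, with the robot touching nothing.
It also fails if it takes over 35 s, if anything falls off the work surface, if the arm or the gripper's body presses on something with over 40 N, if the wrist force passes 120 N, or if a joint passes its speed limit or range.

## Robot

A 6-joint arm with a two-finger parallel gripper is mounted at the origin on the work surface. World frame = base frame: x ahead of the robot, y to its left, z up, the work surface at z = 0. Lengths are in m, angles in rad, forces in N, time in s.
With the tool pointing down it reaches from about 0.275 to 0.75 m from the base axis. Payload 10.2 kg.
Tool frame: the origin (TCP) lies on the centre line of the jaws, within the pads' length; the fingertips stand 14 mm ahead of it and the grasp point (between the pads) lies 5 mm behind it; z points along the fingers, y is the line along which they close (so a half turn about z gives the same grasp; the last joint's range is limited). The gripper opens to 85 mm and grips with 20 to 120 N. Pads are 22 mm wide; open, the fingers measure 114 mm over their backs; the gripper's body (76 mm by 85 mm) begins 54 mm behind the grasp point. The pads swing forward as they close: fully open they stand 13 mm farther back than shut.
Start: joints at [-0.223, 0.313, 1.498, -0, 1.331, -0.223], TCP at [0.525, -0, 0.245] pointing down, gripper open.
Joint ranges: [-2.94, 2.94], [-0.97, 2.17], [0.19, 2.56], [-1.23, 4.37], [0.02, 3.11], [-2.88, 2.88]. Speed limits (rad/s): [2.39, 2.39, 3.01, 3.14, 3.14, 3.14].

## Interface

Orientations are given as a 3x3 rotation matrix whose columns are the frame's x, y, z axes.
In Python, from cell import r gives the robot as it stands.
- The arm moves only by the tool servo_tool, never from a script. Its argument "series" is a list that holds one entry, the list of rows, each a list of 7 numbers: the shift along the world's x, y, z as a fraction of full scale, then the turn, a rotation vector about the world's x, y, z as a fraction of full scale, then the closure, from 0 (fully open) to 1 (shut). In form: [[[x, y, z, rx, ry, rz, grip], ...]]. A call has 1 to 20 rows; each row shifts and turns the commanded pose from where the row before left it; what a row does not reach is not made up. Full scale, the value 1, is 0.8 m for a shift and 90 degrees for a turn. A row lasts 1/10 s, in which the tool goes at most 50 mm and 8.59 degrees, less where a joint would pass 70% of its speed; a pose out of reach is approached as far as the arm can. A call with a number of a shift or a turn outside -1 to 1 is refused whole. A call with a gripper value outside its range is refused whole. The fingers move at their own pace and stop on an object; "grip_force" is the grip in N (left out, the last holds). Time passes only in rows, so rows that do not move let the fingers close. It gives the time, the measured TCP pose, the force, the opening and the grip force at its end, in the units of the state.
- r.read_state(): the state, without advancing time (a new reading comes with each control period).
- r.get_image(name): name is "scene" or "side" or "wrist"; returns the picture (480x640x3 uint8, red, green, blue); there is no depth.
- r.calibration(name): a dict with "mtx" (3x3 intrinsics, pixels), "D" ([k1, k2, p1, p2, k3] as OpenCV has them; the pictures are not rectified), "world_to_cam" (4x4, takes a point from world to camera coordinates); the wrist camera has in their place "hand_eye" (4x4, takes a point from camera to tool coordinates, whose origin is the TCP and whose axes are the flange's). Camera axes: x right, y down, z forward; pixel columns grow to the right and rows downward; lengths in m; the calibration is good to about 2 mm. A picture is of the moment at which its call begins: read the wrist's pose just before it. calibration takes no time and is no camera call.
- r.close_job(): hands the job in; it is judged then, once.
The state is a dict: "t": time; "q": joint angles; "joint_vel": joint speeds; "tau": joint torques, N m; "eef_pos": TCP position; "tool_rot": TCP orientation; "wrist_force": force on the tool from outside, world axes, zero at the start; "ft_torque": the same for the moment, N m; "opening": opening from 0.0 (shut) to 1.0 (fully open); "grip_force": force on a finger pad.
Only numpy, scipy, OpenCV 4.12 (cv2) and the standard library are available. Lean on these libraries where they do the work, as an engineer would, in place of code of your own. Each camera call takes 0.05 s, during which the arm holds its last target. There are 200 camera calls.

## Working session

There is one attempt and no reset: what is moved stays moved. The work goes in short steps, Python scripts to look and compute and a tool call to move; the robot and the scene stay as the last step left them, time stands still between calls to the robot, and variables do not carry over. Pictures are saved under pics/ and viewed, at most 10 in all, crops included, and the job is handed in when it is done.

Besides the shell and the picture viewer there is one more tool, called after "Request:" as a command line: name --argument value ..., lists and objects as JSON in quotes. servo_tool: Moves the arm, as the interface text tells. Shift numbers are shares of 0.8 m and turn numbers shares of 90 degrees, none past 1 either way. Its arguments: {"type":"object","properties":{"series":{"type":"array"},"grip_force":{"type":"number"}},"required":["series"]}

```bash
mkdir -p pics
cat > h.py <<'E'
import numpy as np,cv2
from cell import r
def snap(n,f):
    s=r.read_state(); im=r.get_image(n); cv2.imwrite('pics/'+f,im[:,:,::-1]); np.savez('pics/'+f+'.npz',p=s['eef_pos'],R=s['tool_rot']); return im
def cam(n,f=None):
    c=r.calibration(n); K=np.array(c['mtx']);D=np.array(c['D'],float)
    if 'world_to_cam' in c: T=np.linalg.inv(np.array(c['world_to_cam']))
    else:
        z=np.load('pics/'+f+'.npz'); W=np.eye(4);W[:3,:3]=z['R'];W[:3,3]=z['p'];T=W@np.array(c['hand_eye'])
    return K,D,T
def ray(n,uv,h,f=None):
    K,D,T=cam(n,f); u=cv2.undistortPoints(np.array(uv,float).reshape(-1,1,2),K,D)[:,0]
    d=np.c_[u,np.ones(len(u))]@T[:3,:3].T; o=T[:3,3]
    return o+d*((h-o[2])/d[:,2])[:,None]
def proj(n,P,f=None):
    K,D,T=cam(n,f); M=np.linalg.inv(T)
    return cv2.projectPoints(np.array(P,float).reshape(-1,3),cv2.Rodrigues(M[:3,:3])[0],M[:3,3],K,D)[0][:,0]
E
python3 - <<'E'
from h import *
for n in ('scene','side'): 
    snap(n,n+'0.png'); print(n,cam(n)[2].round(2)[:3].tolist())
snap('wrist','wrist0.png')
s=r.read_state();print(s['t'],s['eef_pos'],s['tool_rot'],s['wrist_force'])
E
```

```text
scene [[0.11, 0.62, -0.78, 1.36], [0.99, -0.06, 0.1, -0.11], [0.01, -0.78, -0.62, 0.78]]
side [[1.0, -0.04, 0.07, 0.38], [-0.08, -0.6, 0.79, -0.77], [0.01, -0.8, -0.61, 0.61]]
0.15 [5.24828111e-01 4.58013415e-05 2.44883811e-01] [[-5.58948149e-05  9.99999574e-01 -9.21386673e-04]
 [ 9.99999976e-01  5.60917257e-05  2.13686940e-04]
 [ 2.13738531e-04 -9.21374706e-04 -9.99999553e-01]] [ 0.58602881 -0.43698154 -0.23659659]
```

View pics/scene0.png

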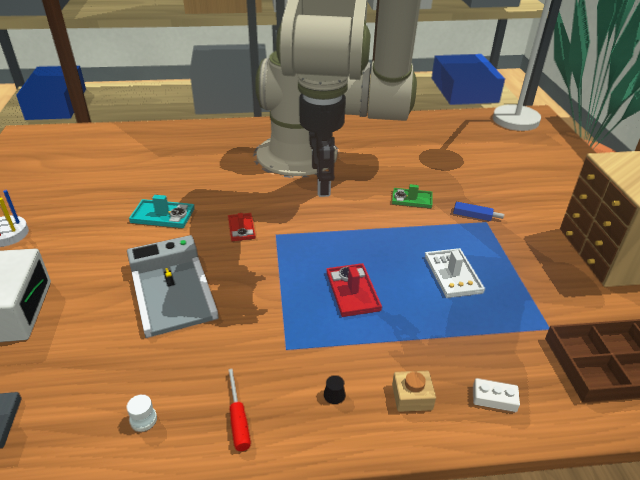

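View pics/side0.png

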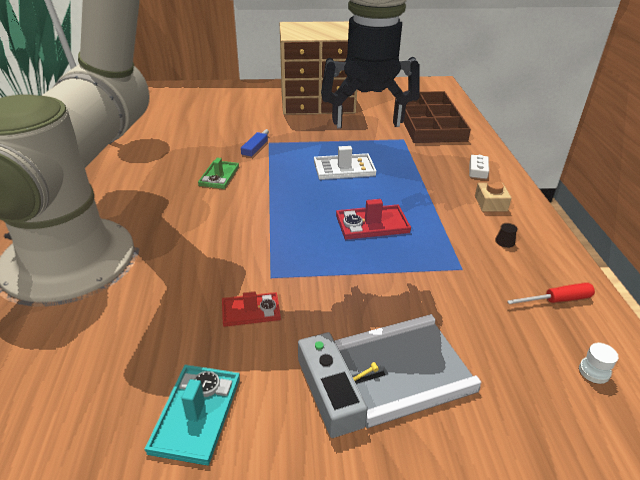

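The scene picture shows four candidates: large red carrier at (353,288), small red at (241,227), turquoise at (162,213), green at (411,197). The large red one fits, since green and turquoise are excluded and it is the larger of the two reds. The pad is at (172,288) and the white carrier at (455,272). I'll measure both reds and make the confirming crop.

Run:
```python
from h import *
for n,boxs in (('scene',[(315,250,395,325),(215,205,270,250)]),('side',[(320,190,430,250),(210,280,300,335)])):
    im=cv2.imread(f'pics/{n}0.png'); hsv=cv2.cvtColor(im,cv2.COLOR_BGR2HSV)
    m=(((hsv[...,0]<6)|(hsv[...,0]>172))&(hsv[...,1]>170)&(hsv[...,2]>60)).astype(np.uint8)
    for b in boxs:
        q=np.zeros_like(m); q[b[1]:b[3],b[0]:b[2]]=m[b[1]:b[3],b[0]:b[2]]
        q=cv2.morphologyEx(q,cv2.MORPH_OPEN,np.ones((2,2)))
        c=max(cv2.findContours(q,0,2)[0],key=cv2.contourArea)
        hull=cv2.approxPolyDP(cv2.convexHull(c),2,True)[:,0]
        P=ray(n,hull,0.014); print(n,b); print(np.c_[hull,P[:,:2].round(4)].tolist())
im=cv2.imread('pics/scene0.png')[195:325,215:395]; cv2.imwrite('pics/c1.png',cv2.resize(im,None,fx=4,fy=4,interpolation=2))
im=cv2.imread('pics/side0.png')[305:440,290:490]; cv2.imwrite('pics/c2.png',cv2.resize(im,None,fx=4,fy=4,interpolation=2))
```

```text
scene (315, 250, 395, 325)
[[363.0, 265.0, 0.5002, 0.0996], [381.0, 305.0, 0.6197, 0.1134], [380.0, 311.0, 0.6353, 0.1082], [343.0, 316.0, 0.6413, 0.0356], [328.0, 269.0, 0.5056, 0.0246]]
scene (215, 205, 270, 250)
[[251.0, 214.0, 0.2946, -0.1309], [254.0, 229.0, 0.3534, -0.1253], [231.0, 231.0, 0.356, -0.1771], [229.0, 216.0, 0.2978, -0.1821]]
side (320, 190, 430, 250)
[[398.0, 210.0, 0.6174, 0.0894], [407.0, 228.0, 0.6224, 0.0285], [386.0, 230.0, 0.5811, 0.0248], [383.0, 224.0, 0.5789, 0.0443], [383.0, 211.0, 0.5867, 0.0878]]
side (210, 280, 300, 335)
[[277.0, 319.0, 0.3706, -0.1919], [224.0, 326.0, 0.2901, -0.2009], [223.0, 299.0, 0.285, -0.142], [255.0, 294.0, 0.336, -0.1339], [262.0, 298.0, 0.3474, -0.144]]
```

View pics/c1.png

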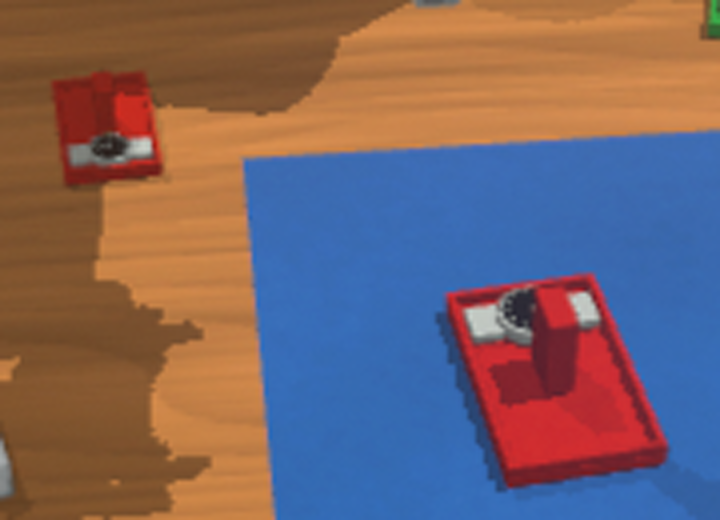

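View pics/c2.png

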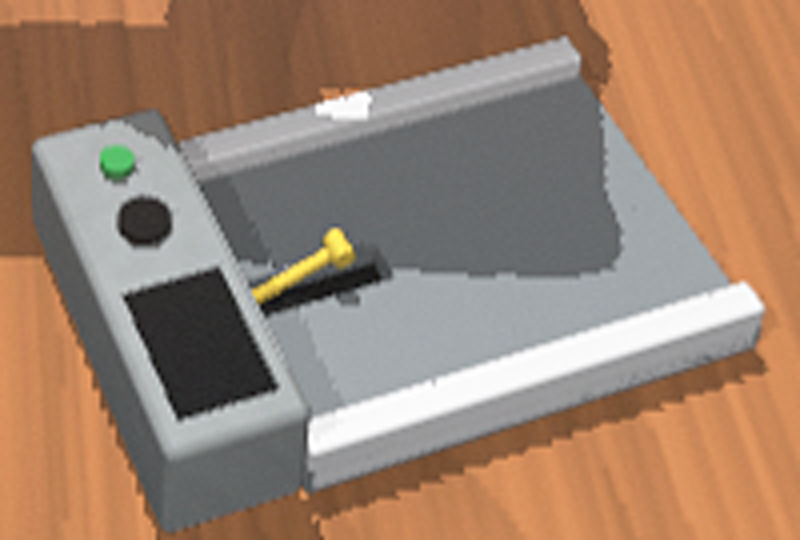

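The crop confirms it: the large red tray at scene (353,288), with grip block and watch, about 130 x 78 mm; the other red is far smaller. In the side crop, the lever tip is at about side (374,366), the rails on either side of it and the machine body to its left. Next, corner casts.

Run:
```python
from h import *
o=np.array([215,195]);c=np.array([(447,297),(595,275),(665,446),(508,472)])/4+o
P=ray('scene',c,.014)[:,:2];print('rim',P.round(4).tolist(),P.mean(0).round(4),np.linalg.norm(np.roll(P,-1,0)-P,axis=1).round(3))
x=(P[2]+P[3]-P[0]-P[1]);print('yaw',np.degrees(np.arctan2(x[1],x[0])))
o=np.array([290,305]);
c=np.array([(740,284),(765,308),(568,38),(580,60),(312,420),(308,455),(188,140)])/4+o
print('rails .022',ray('side',c,.022)[:,:2].round(4).tolist())
print('slot end',ray('side',np.array([(385,268)])/4+o,.012),'tip',ray('side',np.array([(338,240)])/4+o,.03))
print('body top corners',ray('side',np.array([(170,455),(305,412),(155,112),(35,148)])/4+o,.045)[:,:2].round(4).tolist())
print(np.array(r.calibration('wrist')['hand_eye']).round(3).tolist(),r.calibration('wrist')['mtx'])
```

```text
rim [[0.5061, 0.0219], [0.4964, 0.1019], [0.6238, 0.113], [0.6333, 0.0348]] [0.5649 0.0679] [0.081 0.128 0.079 0.128]
yaw 5.398155949092289
rails .022 [[0.6395, -0.3249], [0.6448, -0.3353], [0.6098, -0.2065], [0.6115, -0.2182], [0.4845, -0.3676], [0.4813, -0.3802], [0.4575, -0.2477]]
slot end [[ 0.52136842 -0.30206563  0.012     ]] tip [[ 0.5031416  -0.30308007  0.03      ]]
body top corners [[0.4354, -0.3921], [0.4787, -0.3801], [0.4442, -0.254], [0.4006, -0.2677]]
[[-0.0, -0.962, -0.272, 0.068], [1.0, -0.0, -0.002, 0.001], [0.002, -0.272, 0.962, -0.127], [0.0, 0.0, 0.0, 1.0]] [[425.0842771    0.         322.99994679]
 [  0.         425.0842771  237.87793718]
 [  0.           0.           1.        ]]
```

Request:
servo_tool --series '[[[0.00625,-0.0356,0.002,0,0,-0.0829,0],[0.00625,-0.0356,0.002,0,0,-0.0829,0],[0.00625,-0.0356,0.002,0,0,-0.0829,0],[0.00625,-0.0356,0.002,0,0,-0.0829,0],[0.00625,-0.0356,0.002,0,0,-0.0829,0],[0.00625,-0.0356,0.002,0,0,-0.0829,0],[0.00625,-0.0356,0.002,0,0,-0.0829,0],[0.00625,-0.0356,0.002,0,0,-0.0829,0],[0.00625,-0.0356,0.002,0,0,-0.0829,0],[0.00625,-0.0356,0.002,0,0,-0.0829,0],[0,0,0,0,0,0,0],[0,0,0,0,0,0,0]]]'

```text
t: 1.35
eef_pos: [0.5748, -0.2849, 0.2606]
tool_rot: [[0.964, 0.266, -0.001], [0.266, -0.964, 0.001], [-0.001, -0.001, -1.0]]
wrist_force: [-0.5, 0.5, 0.8]
opening: 0.997
grip_force: 0.0
```

Run:
```python
from h import *
snap('wrist','w1.png'); s=r.read_state(); print(s['t'],s['eef_pos'],s['tool_rot'].round(3).tolist() if hasattr(s['tool_rot'],'round') else s['tool_rot'])
```

```text
1.4 [ 0.57492521 -0.28422939  0.26094734] [[0.964, 0.267, -0.001], [0.267, -0.964, 0.001], [-0.0, -0.001, -1.0]]
```

View pics/w1.png

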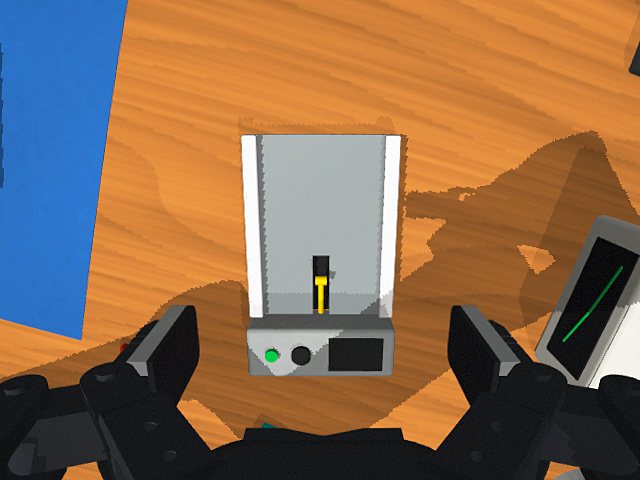

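The wrist picture shows the pad from above: rails at columns ~242-257 (left) and ~386-401 (right), +x end at row 135, body edge at row ~318, lever tip at (321,281). I'll measure the rail edges.

Run:
```python
from h import *
f='w1.png';im=cv2.imread('pics/'+f); hsv=cv2.cvtColor(im,cv2.COLOR_BGR2HSV)
m=(hsv[...,2]>225)&(hsv[...,1]<40)
L=[];
for v in range(145,311,15):
    a=np.where(m[v,230:285])[0]+230; b=np.where(m[v,360:415])[0]+360
    L.append((v,a.min()-.5,a.max()+.5,b.min()-.5,b.max()+.5))
L=np.array(L)
ls=[]
for k in (1,2,3,4):
    P=ray('wrist',np.c_[L[:,k],L[:,0]],.022,f)[:,:2]
    d=cv2.fitLine(P.astype(np.float32),cv2.DIST_HUBER,0,1e-3,1e-3)[:,0]
    d=d*np.sign([d[0],d[0],1,1]); ls.append(d); print(k,np.degrees(np.arctan2(d[1],d[0])).round(2),d.round(4))
yaw=np.mean([np.arctan2(d[1],d[0]) for d in ls]);ex=np.array([np.cos(yaw),np.sin(yaw)]);ey=np.array([-ex[1],ex[0]])
off=[ (d[2:]@ey).round(4) for d in ls]; print('yaw',np.degrees(yaw),'offsets',off,'outer/inner widths',off[0]-off[3],off[1]-off[2])
# +x end: rail top edge and pad edge, column profile
g=im.astype(int)
for c,h in ((249,.022),(393,.022),(300,.012),(340,.012)):
    s=hsv[120:150,c,1].astype(int); v=121+np.argmax(np.abs(np.diff(s)))-.5
    P=ray('wrist',[(c,v)],h,f)[0]; print(c,v,'x-end along ex',P[:2]@ex)
for uv,h in (((321,281),.03),((321,256),.012)):
    P=ray('wrist',[uv],h,f)[0]; print(uv,P[:2]@ex,P[:2]@ey)
x0=ray('wrist',[(300,134.5)],.012,f)[0][:2]@ex-.09
y0=(off[0]+off[3])/2
print('pad centre',x0*ex+y0*ey)
y1=(off[1]+off[2])/2; print('inner-based',x0*ex+y1*ey)
```

```text
Traceback (most recent call last):
ValueError: zero-size array to reduction operation minimum which has no identity
```

```bash
cat > pad.py <<'E'
from h import *
f='w1.png';im=cv2.imread('pics/'+f); hsv=cv2.cvtColor(im,cv2.COLOR_BGR2HSV)
m=hsv[...,1]<80
L=[]
for v in range(145,306,8):
    a=np.where(m[v,225:285])[0]+225; b=np.where(m[v,360:420])[0]+360
    L.append((v,a.min()-.5,b.max()+.5))
L=np.array(L); print(L[::5].tolist())
ls=[]
for k in (1,2):
    P=ray('wrist',np.c_[L[:,k],L[:,0]],.022,f)[:,:2]
    d=cv2.fitLine(P.astype(np.float32),cv2.DIST_HUBER,0,1e-3,1e-3)[:,0]
    d=d*np.sign([d[0],d[0],1,1]); ls.append(d); print(k,np.degrees(np.arctan2(d[1],d[0])).round(2),d.round(4))
yaw=np.mean([np.arctan2(d[1],d[0]) for d in ls]);ex=np.array([np.cos(yaw),np.sin(yaw)]);ey=np.array([-ex[1],ex[0]])
off=[ (d[2:]@ey).round(4) for d in ls]; print('yaw',np.degrees(yaw),'offsets',off,'outer width',off[0]-off[1])
for c,h in ((249,.022),(393,.022),(300,.012),(340,.012)):
    s=hsv[120:150,c,1].astype(int); v=121+np.argmax(np.abs(np.diff(s)))-.5
    P=ray('wrist',[(c,v)],h,f)[0]; print(c,v,'x-end along ex',P[:2]@ex)
x0=ray('wrist',[(300,134.5)],.012,f)[0][:2]@ex-.09
y0=(off[0]+off[1])/2
for uv,h in (((321,281),.03),((321,256),.012),((300,317),.045),((300,375),.045)):
    P=ray('wrist',[uv],h,f)[0]; print(uv,P[:2]@ex-x0,P[:2]@ey-y0)
print('pad centre',x0*ex+y0*ey)
E
python3 pad.py
```

```text
[[145.0, 241.5, 400.5], [185.0, 242.5, 398.5], [225.0, 244.5, 396.5], [265.0, 246.5, 394.5], [305.0, 248.5, 392.5]]
1 15.1 [ 0.9655  0.2606  0.5332 -0.2241]
2 15.33 [ 0.9644  0.2644  0.5692 -0.3544]
yaw 15.216555859954868 offsets [np.float64(-0.3562), np.float64(-0.4913)] outer width 0.1351
249 133.5 x-end along ex 0.5364584816662341
393 134.5 x-end along ex 0.5360120178659713
300 133.5 x-end along ex 0.5360842891757065
340 133.5 x-end along ex 0.5361890454353987
(321, 281) -0.03793600302199196 -0.0006377987234664761
(321, 256) -0.02017797708597796 -0.0004841644223799735
(300, 317) -0.06631913601160205 0.017846434271847178
(300, 375) -0.12593553270584867 0.018639680536623238
pad centre [ 0.54085085 -0.29203241]
```

Request:
servo_tool --series '[[[0.0025,0.0443,-0.001,0,0,-0.011,0],[0.0025,0.0443,-0.001,0,0,-0.011,0],[0.0025,0.0443,-0.001,0,0,-0.011,0],[0.0025,0.0443,-0.001,0,0,-0.011,0],[0.0025,0.0443,-0.001,0,0,-0.011,0],[0.0025,0.0443,-0.001,0,0,-0.011,0],[0.0025,0.0443,-0.001,0,0,-0.011,0],[0.0025,0.0443,-0.001,0,0,-0.011,0],[0.0025,0.0443,-0.001,0,0,-0.011,0],[0.0025,0.0443,-0.001,0,0,-0.011,0],[0,0,0,0,0,0,0],[0,0,0,0,0,0,0]]]'

```text
t: 2.6
eef_pos: [0.5945, 0.0707, 0.2534]
tool_rot: [[0.995, 0.099, -0.0], [0.099, -0.995, -0.0], [-0.0, 0.0, -1.0]]
wrist_force: [0.2, -0.7, 0.6]
opening: 1.001
grip_force: 0.0
```

Run:
```python
from h import *
f='w2.png'
im=snap('wrist',f)[:,:,::-1].copy(); s=r.read_state(); print(s['t'],s['eef_pos'])
hsv=cv2.cvtColor(im,cv2.COLOR_BGR2HSV)
m=(((hsv[...,0]<6)|(hsv[...,0]>172))&(hsv[...,1]>150)&(hsv[...,2]>50)).astype(np.uint8)
m[:, :200]=0; m[:,450:]=0
c=max(cv2.findContours(cv2.morphologyEx(m,cv2.MORPH_OPEN,np.ones((3,3))),0,2)[0],key=cv2.contourArea)
h=cv2.convexHull(c); q=cv2.approxPolyDP(h,4,True)[:,0]; print(q.tolist())
P=ray('wrist',q,.014,f)[:,:2]; print(P.round(4).tolist(), np.linalg.norm(np.roll(P,-1,0)-P,axis=1).round(4),P.mean(0))
W=ray('wrist',h[:,0],.014,f)[:,:2]; print(cv2.minAreaRect((W*1000).astype(np.float32)))
```

```text
2.65 [0.5946337  0.06971154 0.25341038]
[[371, 163], [367, 301], [284, 301], [279, 163]]
[[0.6306, 0.0325], [0.503, 0.0197], [0.4954, 0.0972], [0.6228, 0.1109]] [0.1282 0.0778 0.1282 0.0787] [0.56293597 0.06507778]
((563.3392944335938, 65.1841812133789), (129.32882690429688, 79.33284759521484), 5.908334255218506)
```

View pics/w2.png

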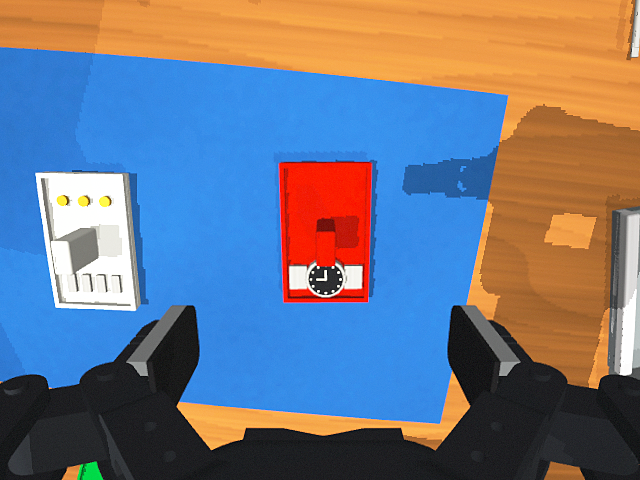

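Red carrier: centre about (0.5635, 0.0655), yaw 5.8°, size 129 x 79 mm in wrist and scene, so consistent. Image corners are (279,163) to (367,301), the block is at (326,240). Going down.

Request:
servo_tool --series '[[[-0.0077,-0.001,-0.0375,0,0,0,0],[-0.0077,-0.001,-0.0375,0,0,0,0],[-0.0077,-0.001,-0.0375,0,0,0,0],[-0.0077,-0.001,-0.0375,0,0,0,0],[-0.0077,-0.001,-0.0375,0,0,0,0],[0,0,-0.025,0,0,0,0],[0,0,-0.025,0,0,0,0],[0,0,-0.025,0,0,0,0],[0,0,-0.0068,0,0,0,0],[0,0,0,0,0,0,0],[0,0,0,0,0,0,0]]]'

```text
t: 3.75
eef_pos: [0.5647, 0.0652, 0.0388]
tool_rot: [[0.995, 0.095, 0.001], [0.095, -0.995, -0.0], [0.001, 0.0, -1.0]]
wrist_force: [-0.2, 0.1, 0.2]
opening: 1.001
grip_force: 0.0
```

Request:
servo_tool --series '[[[0,0,0,0,0,0,0.5],[0,0,0,0,0,0,0.6],[0,0,0,0,0,0,0.7],[0,0,0,0,0,0,0.8],[0,0,0,0,0,0,1],[0,0,0,0,0,0,1],[0,0,0,0,0,0,1],[0,0,0,0,0,0,1],[0,0,0,0,0,0,1],[0,0,0,0,0,0,1]]]' --grip_force 40

```text
t: 4.75
eef_pos: [0.5643, 0.0657, 0.038]
tool_rot: [[0.995, 0.096, 0.0], [0.096, -0.995, 0.0], [0.0, -0.0, -1.0]]
wrist_force: [-0.9, 2.6, 4.4]
opening: 0.181
grip_force: 40.8
```

Request:
servo_tool --series '[[[0,0,0.0125,0,0,0,1],[0,0,0.025,0,0,0,1],[0,0,0.025,0,0,0,1],[0,0,0.025,0,0,0,1],[0,0,0.0275,0,0,0,1],[0,0,0.0225,0,0,0,1],[0,0,0,0,0,0,1],[0,0,0,0,0,0,1]]]'

```text
t: 5.55
eef_pos: [0.5638, 0.0655, 0.1472]
tool_rot: [[0.995, 0.096, -0.001], [0.096, -0.995, -0.0], [-0.001, -0.0, -1.0]]
wrist_force: [-0.5, -0.4, -4.0]
opening: 0.183
grip_force: 39.8
```

Run:
```python
from h import *
f='w3.png'
im=snap('wrist',f)[:,:,::-1].copy(); s=r.read_state(); print(s['t'],s['eef_pos'],s['wrist_force'],s['ft_torque'],s['opening'],s['grip_force'])
hsv=cv2.cvtColor(im,cv2.COLOR_BGR2HSV)
m=(((hsv[...,0]<6)|(hsv[...,0]>172))&(hsv[...,1]>150)&(hsv[...,2]>50)).astype(np.uint8)
c=max(cv2.findContours(cv2.morphologyEx(m,cv2.MORPH_OPEN,np.ones((3,3))),0,2)[0],key=cv2.contourArea)
q=cv2.approxPolyDP(cv2.convexHull(c),4,True)[:,0]
h=s['eef_pos'][2]-.038+.014
P=ray('wrist',q,h,f); L=(P-s['eef_pos'])@np.array(s['tool_rot']); print(np.c_[q,L[:,:2].round(4)].tolist())
snap('side','side1.png')
```

```text
5.6 [0.56356213 0.06554363 0.14663393] [ 0.07215909 -0.0158408  -3.5165675 ] [ 0.0081356  -0.02301422 -0.01991172] 0.18018257246269928 39.814690947532654
[[433.0, 137.0, 0.0636, 0.0391], [420.0, 357.0, -0.0234, 0.0401], [345.0, 404.0, -0.0459, 0.0099], [301.0, 404.0, -0.0459, -0.0087], [226.0, 357.0, -0.0234, -0.0388], [210.0, 139.0, 0.063, -0.0389]]
```

View pics/w3.png

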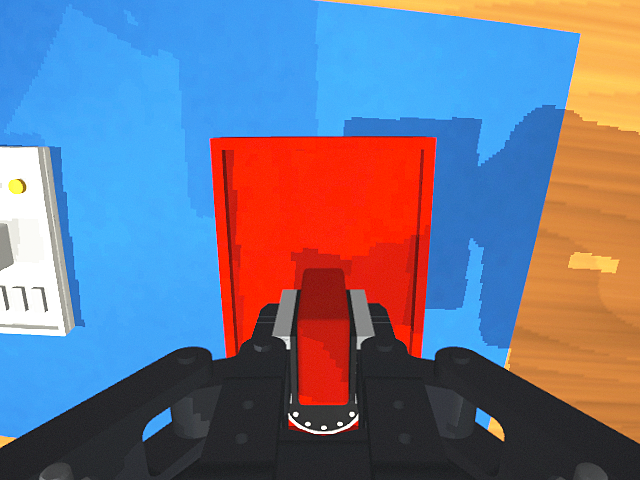

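The carrier is held level and centred (end corners at (210,139) and (433,137)). The white carrier at left is untouched. Moving over the pad.

Request:
servo_tool --series '[[[-0.0012,-0.0186,0,0,0,0.0045,1],[-0.0024,-0.0372,0,0,0,0.009,1],[-0.0024,-0.0372,0,0,0,0.009,1],[-0.0024,-0.0372,0,0,0,0.009,1],[-0.0024,-0.0372,0,0,0,0.009,1],[-0.0024,-0.0372,0,0,0,0.009,1],[-0.0024,-0.0372,0,0,0,0.009,1],[-0.0024,-0.0372,0,0,0,0.009,1],[-0.0024,-0.0372,0,0,0,0.009,1],[-0.0024,-0.0372,0,0,0,0.009,1],[-0.0024,-0.0372,0,0,0,0.009,1],[-0.0024,-0.0372,0,0,0,0.009,1],[-0.0012,-0.0186,0,0,0,0.0045,1],[0,0,-0.03,0,0,0,1],[0,0,-0.03,0,0,0,1],[0,0,-0.025,0,0,0,1],[0,0,0,0,0,0,1],[0,0,0,0,0,0,1]]]'

```text
t: 7.45
eef_pos: [0.5413, -0.2913, 0.0799]
tool_rot: [[0.965, 0.263, -0.0], [0.263, -0.965, 0.0], [-0.0, -0.001, -1.0]]
wrist_force: [-0.8, 0.5, -3.4]
opening: 0.181
grip_force: 39.7
```

Run:
```python
from h import *
s=r.read_state(); p=s['eef_pos']; R=np.array(s['tool_rot']); print(s['t'],p,np.degrees(np.arctan2(R[1,0],R[0,0])),R[:,2],s['wrist_force'])
f='w4.png'; im=snap('wrist',f)[:,:,::-1].copy(); hsv=cv2.cvtColor(im,cv2.COLOR_BGR2HSV)
red=((hsv[...,0]<6)|(hsv[...,0]>172))&(hsv[...,1]>150)&(hsv[...,2]>50)
def S(u,v,h): 
    P=ray('wrist',[(u,v)],h,f)[0]; return (((P-p)@R)[:2]).round(4).tolist()
hr=p[2]-.038+.014
for v in (160,200,240):
    a=np.where(red[v])[0]; print(v,a.min(),a.max(),'red',S(a.min()-.5,v,hr),S(a.max()+.5,v,hr))
    met=np.where((hsv[v,:,1]<80)&(np.abs(np.arange(640)-320)<220))[0]; print('  metal',met.min(),met.max(),S(met.min()-.5,v,.022),S(met.max()+.5,v,.022))
snap('side','side2.png')
b=cv2.imread('pics/side2.png')[270:470,250:520]; cv2.imwrite('pics/c4.png',np.hstack([im[::1,100:540],cv2.resize(b,(360,267))] if 0 else [cv2.resize(im,(427,320)),cv2.resize(b,(373,276))] if 0 else [cv2.resize(im,(400,300)),cv2.resize(b,(400,300))]))
```

```text
7.45 [ 0.54126815 -0.29125711  0.0799492 ] 15.224281235753805 [-4.04183328e-04  4.21270725e-04 -9.99999830e-01] [-0.76408957  0.48183429 -3.37804091]
160 211 434 red [0.0554, -0.0391] [0.0553, 0.04]
  metal 170 477 [0.0523, -0.0661] [0.0522, 0.0677]
200 214 431 red [0.041, -0.039] [0.041, 0.0399]
  metal 174 473 [0.0346, -0.0659] [0.0346, 0.0675]
240 217 429 red [0.0259, -0.0389] [0.0259, 0.0402]
  metal 178 470 [0.0161, -0.0658] [0.0161, 0.0679]
```

View pics/c4.png

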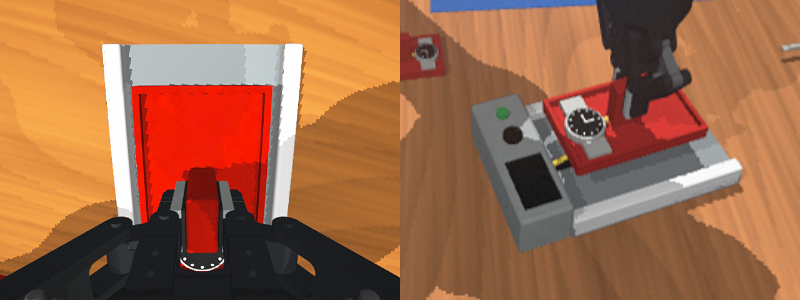

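Centred within about 0.5 mm between the rails: red edges at columns 211/434, metal at 170/477. Yaw matches, and the tray is level above the pad in the side view. Lowering slowly.

Request:
servo_tool --series '[[[0,0,-0.0075,0,0,0,1],[0,0,-0.0075,0,0,0,1],[0,0,-0.0075,0,0,0,1],[0,0,-0.005,0,0,0,1],[0,0,-0.0025,0,0,0,1],[0,0,-0.0025,0,0,0,1],[0,0,-0.0012,0,0,0,1],[0,0,0,0,0,0,1],[0,0,0,0,0,0,1],[0,0,0,0,0,0,1]]]'

```text
t: 8.55
eef_pos: [0.5412, -0.2916, 0.0531]
tool_rot: [[0.965, 0.262, 0.0], [0.262, -0.965, -0.0], [0.0, 0.0, -1.0]]
wrist_force: [-0.9, -0.3, -3.4]
opening: 0.177
grip_force: 39.9
```

Request:
servo_tool --series '[[[0,0,-0.00125,0,0,0,1],[0,0,-0.00125,0,0,0,1],[0,0,0,0,0,0,1],[0,0,0,0,0,0,1],[0,0,0,0,0,0,1]]]'

```text
t: 9.05
eef_pos: [0.5411, -0.2915, 0.0509]
tool_rot: [[0.965, 0.262, -0.0], [0.262, -0.965, 0.0], [-0.0, -0.0, -1.0]]
wrist_force: [-0.9, -0.7, -3.1]
opening: 0.18
grip_force: 39.9
```

Request:
servo_tool --series '[[[0,0,-0.00125,0,0,0,1],[0,0,0,0,0,0,1],[0,0,0,0,0,0,1],[0,0,0,0,0,0,1]]]'

```text
t: 9.45
eef_pos: [0.5412, -0.2916, 0.0501]
tool_rot: [[0.965, 0.262, 0.0], [0.262, -0.965, -0.0], [0.0, 0.0, -1.0]]
wrist_force: [0.3, 0.1, 0.3]
opening: 0.179
grip_force: 40.2
```

Weight has gone off the wrist, so it is seated. A touch more, then release gradually.

Request:
servo_tool --series '[[[0,0,-0.0004,0,0,0,1],[0,0,0,0,0,0,1],[0,0,0,0,0,0,1]]]'

```text
t: 9.75
eef_pos: [0.5412, -0.2916, 0.0501]
tool_rot: [[0.965, 0.262, 0.0], [0.262, -0.965, -0.0], [0.0, 0.0, -1.0]]
wrist_force: [-3.2, 1.4, 6.1]
opening: 0.181
grip_force: 41.0
```

Request:
servo_tool --series '[[[0,0,0,0,0,0,0.75],[0,0,0,0,0,0,0.65],[0,0,0,0,0,0,0.5],[0,0,0,0,0,0,0.4],[0,0,0,0,0,0,0.4],[0,0,0,0,0,0,0.4]]]' --grip_force 20

```text
t: 10.35
eef_pos: [0.5412, -0.2916, 0.0496]
tool_rot: [[0.965, 0.262, 0.0], [0.262, -0.965, 0.0], [0.0, 0.0, -1.0]]
wrist_force: [0.1, 0.4, -0.3]
opening: 0.599
grip_force: 0.0
```

Request:
servo_tool --series '[[[0,0,0.0125,0,0,0,0.4],[0,0,0.025,0,0,0,0.4],[0,0,0.0375,0,0,0,0.4],[0,0,0.0375,0,0,0,0.4],[0.009,0.0025,0.0375,0,0,0,0.4],[0.018,0.005,0.0375,0,0,0,0.4],[0.018,0.005,0.0375,0,0,0,0.4],[0,0,0,0,0,0,0.4],[0,0,0,0,0,0,0.4]]]'

```text
t: 11.25
eef_pos: [0.5772, -0.2814, 0.23]
tool_rot: [[0.965, 0.263, 0.001], [0.263, -0.965, -0.001], [0.0, 0.001, -1.0]]
wrist_force: [-0.0, -0.5, 0.1]
opening: 0.601
grip_force: 0.0
```

Run:
```python
from h import *
f='w5.png'; im=snap('wrist',f)[:,:,::-1].copy(); s=r.read_state(); print(s['t'],s['eef_pos'],s['opening'])
hsv=cv2.cvtColor(im,cv2.COLOR_BGR2HSV)
m=(((hsv[...,0]<6)|(hsv[...,0]>172))&(hsv[...,1]>150)&(hsv[...,2]>50)).astype(np.uint8)
c=max(cv2.findContours(cv2.morphologyEx(m,cv2.MORPH_OPEN,np.ones((3,3))),0,2)[0],key=cv2.contourArea)
W=ray('wrist',cv2.convexHull(c)[:,0],.026,f)[:,:2]; print(cv2.minAreaRect((W*1000).astype(np.float32)))
b=snap('side','side3.png')[270:470,250:520,::-1]; cv2.imwrite('pics/c5.png',np.hstack([cv2.resize(im,(400,400)),cv2.resize(b,(400,400))]))
```

```text
11.3 [ 0.57668696 -0.2813632   0.22898778] 0.5988402028257946
((540.3182373046875, -292.4678955078125), (130.10789489746094, 79.41175079345703), 15.371224403381348)
```

View pics/c5.png

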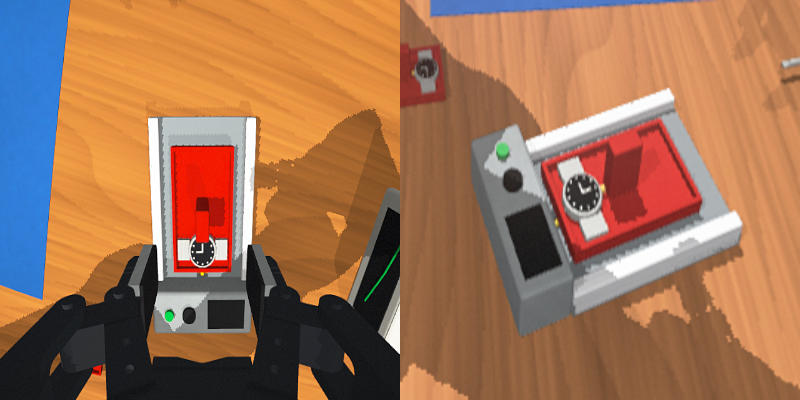

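The carrier sits flat at (0.540, -0.292), yaw 15.4°, squarely between the rails (wrist crop (202,210)). The lever is under its edge and the gripper is clear. Handing in.

```bash
python3 -c "
from cell import r
print(r.close_job())"
```

```text
the job is handed in; nothing more can be done
None
```

The red carrier with the watch is flat on the demagnetiser's pad, released and centred between the rails to about 1 mm, with its edge over the yellow lever. I judged the lever to be fully down from the flat seating and the pictures, not from a reading of its angle. The white carrier was left alone, and the job was handed in at about 11 s.

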